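# Sweep the gold hearts into the collecting tray

## Robot

A 6-joint arm with a two-finger parallel gripper is mounted at the origin on the work surface. World frame = base frame: x ahead of the robot, y to its left, z up, the work surface at z = 0. Lengths are in m, angles in rad, forces in N, time in s.
With the tool pointing down it reaches from about 0.375 to 0.9 m from the base axis. Payload 3.1 kg.
Tool frame: the origin (TCP) lies between the finger pads; the fingertips stand 22 mm ahead of it and the grasp point (between the pads) lies 3 mm ahead of it; z points along the fingers, y is the line along which they close (so a half turn about z gives the same grasp; the last joint's range is limited). The gripper opens to 87 mm and grips with 3 to 60 N. Pads are 19 mm wide; open, the fingers measure 117 mm over their backs; the gripper's body (75 mm by 190 mm) begins 51 mm behind the grasp point.
Start: joints at [-1.456, 0.527, 1.433, -0, 1.181, -0.178], TCP at [0.181, -0.598, 0.245] pointing down, gripper open.
Joint ranges: [-3.08, 3.08], [-0.75, 2.2], [0.22, 2.44], [-1.43, 4.57], [0, 2.65], [-2.85, 2.85]. Speed limits (rad/s): [2.79, 2.79, 3.14, 3.14, 3.14, 3.14].

## Interface

Orientations are given as a unit quaternion [x, y, z, w].
In Python, from rig import robot gives the robot as it stands.
- The arm moves only by the tool move_arm, never from a script. Its argument "series" is text: rows parted by semicolons, each of 6 numbers parted by spaces: the shift along the tool's x, y, z in mm, then the turn, a rotation vector about the tool's x, y, z in degrees. In form: dx dy dz ax ay az; .... A call has 1 to 8 rows; each row is the pose to reach, as a shift and turn from the pose commanded when the call began, along the tool's axes at that moment; what a row does not reach only later rows make up. A row lasts 1/12 s, in which the tool goes at most 41.7 mm and 7.16 degrees, less where a joint would pass 70% of its speed; a pose out of reach is approached as far as the arm can. A call with a gripper value outside its range is refused whole. "jaw" is the opening, from 0 (shut) to 1 (fully open), set as the call begins (left out, the last holds). The fingers move at their own pace and stop on an object; "newtons" is the grip in N (left out, the last holds). Time passes only in rows, so rows that repeat a pose let the fingers close. It gives the time, the measured TCP pose, the force, the opening and the grip force at its end, in the units of the state.
- robot.get_obs(): the state, without advancing time (a new reading comes with each control period).
- robot.camera(name): name is "side" or "top" or "wrist"; returns a dict with "img" (420x560x3 uint8, red, green, blue), "mtx" (3x3 intrinsics, pixels), "distortion" ([k1, k2, p1, p2, k3] as OpenCV has them; the pictures are not rectified), "world_to_cam" (4x4, takes a point from world to camera coordinates). Camera axes: x right, y down, z forward; pixel columns grow to the right and rows downward; lengths in m; the calibration is good to about 2 mm. A picture is of the moment at which its call begins. There is no depth.
- robot.hand_in(): hands the job in; it is judged then, once.
Trained networks look in a picture, given as the dict that the camera call returned (one of the last four; its "shot" number tells which), for a name from the list of things; names that differ only in an ending like _2 or _b are one class to them, and where a whole thing is asked for, a point or a joint stands for the part that bears it (a point fixed in the world has none). Each returns a list of dicts, best first, with "p" (0 to 1); they miss things now and then, are a little off and sometimes report something else, mostly with a low value. They report only what shows in the picture. A call takes as long as a camera call.
- robot.search_frame(picture, thing): "xyz" ([x, y, z] in m, in world coordinates, good to about 4 mm: the middle of the surface that is visible of it).
- robot.tip_of(picture, thing): "xyz" ([x, y, z] in m, in world coordinates, good to about 4 mm: a listed point, or the origin of a listed thing).
The state is a dict: "time": time; "q": joint angles; "joint_velocities": joint speeds; "joint_torque": joint torques, N m; "position": TCP position; "tool_rot": TCP orientation; "ft_force": force on the tool from outside, world axes, zero at the start; "moment": the same for the moment, N m; "grip_width": finger opening in m; "grip_force": force on a finger pad.
Only numpy, scipy, OpenCV 4.12 (cv2) and the standard library are available. Lean on these libraries where they do the work, as an engineer would, in place of code of your own. Each camera call takes 0.05 s, during which the arm holds its last target. There are 200 camera calls.

## Task

Sweep the three gold-coloured heart links across the jeweller's bench with the fingertips and gently into the open-fronted blue collecting tray, until every one lies flat and wholly inside it, past the sloping front lip. Only push them along the surface: do not pinch, press hard on, flick or pick up anything, and leave the silver heart, the standing thread spool and everything else on the bench where they are.

Things in the scene. Friction and masses are not known exactly. Their poses are not given: they have to be found in the camera images.
- gold_a: a gold-coloured (deep yellow metal) open heart link lying flat, a rigid frame 35 mm along its x by 36 mm along its y and 11 mm high with 5 mm thick walls, about 60 g; origin at the middle of its underside, z up
- gold_b: a gold-coloured (deep yellow metal) open heart link lying flat, a rigid frame 35 mm along its x by 36 mm along its y and 11 mm high with 5 mm thick walls, about 60 g; origin at the middle of its underside, z up
- gold_c: a gold-coloured (deep yellow metal) open heart link lying flat, a rigid frame 35 mm along its x by 36 mm along its y and 11 mm high with 5 mm thick walls, about 60 g; origin at the middle of its underside, z up
- silver: the silver heart link, same shape and size as the gold ones; it stays where it lies. Origin at the middle of its underside
- tray: fixed blue sheet-metal tray, open at its front. Origin: middle of its floor, at bench level; +x runs from open front to back wall, y across. Floor 130 mm deep (x -65 to 65), 2 mm above the bench; clear width 240 mm (y -120 to 120); side and back walls 26 mm high, 3 mm thick. A bare aluminium lip (x -85 to -65 mm) slopes from bench level up to the floor: hearts slide in without a step
- spool: small standing wooden spool of black thread, 34 mm diameter, 40 mm high, 50 g, easily knocked over; it stands among the hearts. Origin at the middle of its underside
- pliers: pliers with black handles lying on the bench, about 145 mm long along x (x -91 to +56 mm) and 51 mm wide, 12 mm high; origin near the pivot at bench level
- bur_box: open clear plastic box with steel burs in it, 85 x 65 x 28 mm; origin at the middle of its underside
- pink_pot: pink plastic bowl, 72 mm across, 38 mm high; origin at the middle of its underside
- paste_jar: reddish-brown jar with a steel cap, 56 mm diameter, 50 mm high; origin at the middle of its underside
- file: hand file with a wooden handle lying along its x (x -120 to +100 mm), 22 mm high; origin at bench level

How it is judged:
At the end, for the whole second after the job is handed in: Each gold heart lies still and flat on the tray floor, its origin 17 mm or more past the floor's front edge (tray x above -48 mm), between the walls, at most 10 mm high; silver heart and spool within 15 mm of their start, spool upright; the other listed loose things within 20 mm (x of gold_a in the frame of tray between -0.048 and 0.065 m and y of gold_a in the frame of tray between -0.121 and 0.121 m and height (world z) of each of gold_a, gold_b, gold_c below 0.01 m and angle between each of gold_a, gold_b, gold_c, spool's own z axis and vertical below 0.3 rad and linear speed of each of gold_a, gold_b, gold_c below 0.02 m/s and x of gold_b in the frame of tray between -0.048 and 0.065 m and y of gold_b in the frame of tray between -0.121 and 0.121 m and x of gold_c in the frame of tray between -0.048 and 0.065 m and y of gold_c in the frame of tray between -0.121 and 0.121 m and distance of each of silver, spool from where it was at the start of the episode below 0.015 m and distance of each of pliers, bur_box, pink_pot, paste_jar, file from where it was at the start of the episode below 0.02 m); the robot touches nothing.
It fails at once if a gold heart is lifted: its origin more than 18 mm above the bench (height (world z) of any of gold_a, gold_b, gold_c above 0.018 m).
It fails at once if a heart is pinched or pressed hard: more than 25 N between it and the fingers (contact force between the fingers and gold_a above 25 N or contact force between the fingers and gold_b above 25 N or contact force between the fingers and gold_c above 25 N or contact force between the fingers and silver above 25 N).
It fails at once if a gold heart is flicked: faster than 0.7 m/s (linear speed of any of gold_a, gold_b, gold_c above 0.7 m/s).
It fails at once if the silver heart or the thread spool is moved more than 15 mm, or the spool tipped (distance of any of silver, spool from where it was at the start of the episode above 0.015 m or angle between spool's own z axis and vertical above 0.5 rad).
It fails at once if another thing on the bench (pliers, bur box, pink bowl, jar, file) is moved more than 20 mm (distance of any of pliers, bur_box, pink_pot, paste_jar, file from where it was at the start of the episode above 0.02 m).
It also fails if it takes over 64 s, if anything falls off the work surface, if the arm or the gripper's body presses on something with over 40 N, if the wrist force passes 120 N, or if a joint passes its speed limit or range.

## Working session

There is one attempt and no reset: what is moved stays moved. The work goes in short steps, Python scripts to look and compute and a tool call to move; the robot and the scene stay as the last step left them, time stands still between calls to the robot, and variables do not carry over. Pictures are saved under pics/ and viewed, at most 10 in all, crops included, and the job is handed in when it is done.

Besides the shell and the picture viewer there is one more tool, called after ">>>" as name(argument=value, ...) on one line, values as JSON. move_arm: Moves the arm, as the interface text tells. Its arguments: {"type":"object","properties":{"series":{"type":"string"},"jaw":{"type":"number"},"newtons":{"type":"number"}},"required":["series"]}

```bash
mkdir -p pics; cat > h.py <<'E'
import numpy as np, cv2
from rig import robot
from scipy.spatial.transform import Rotation as R
def look(cam,name):
    p=robot.camera(cam); cv2.imwrite(f'pics/{name}.png',p['img'][:,:,::-1]); return p
def back(p,uv,z=0.0):
    uv=np.array(uv,float).reshape(-1,1,2); n=cv2.undistortPoints(uv,p['mtx'],np.array(p['distortion'])).reshape(-1,2)
    T=np.array(p['world_to_cam']); Ri=T[:3,:3].T; c=-Ri@T[:3,3]
    d=np.c_[n,np.ones(len(n))]@Ri.T
    return c+d*((z-c[2])/d[:,2])[:,None]
def proj(p,X):
    T=np.array(p['world_to_cam']); X=np.array(X,float).reshape(-1,3)
    return cv2.projectPoints(X,cv2.Rodrigues(T[:3,:3])[0],T[:3,3],p['mtx'],np.array(p['distortion']))[0].reshape(-1,2)
E
python3 - <<'E'
from h import *
p=look('top','top0')
for t in ['gold_a','silver','tray','spool','pliers','bur_box','pink_pot','paste_jar','file']:
    for d in robot.tip_of(p,t)[:5]: print(t,np.round(d['xyz'],3),round(d['p'],2),proj(p,d['xyz']).round().tolist())
o=robot.get_obs(); print(o['position'],o['tool_rot'],R.from_quat(o['tool_rot']).as_matrix().round(3),o['time'])
E
```

```text
gold_a [ 0.675 -0.082 -0.002] 0.6 [[274.0, 168.0]]
gold_a [ 0.434 -0.062 -0.   ] 0.53 [[267.0, 250.0]]
silver [ 0.556 -0.06   0.001] 0.45 [[266.0, 208.0]]
tray [ 0.556  0.21  -0.   ] 0.57 [[172.0, 208.0]]
spool [ 0.507 -0.072  0.001] 0.45 [[271.0, 225.0]]
pliers [ 0.609 -0.319 -0.003] 0.52 [[356.0, 189.0]]
bur_box [ 0.426 -0.349  0.   ] 0.77 [[369.0, 253.0]]
pink_pot [ 0.769 -0.023 -0.001] 0.62 [[254.0, 137.0]]
paste_jar [ 0.726 -0.232  0.003] 0.53 [[325.0, 150.0]]
file [ 0.33  -0.451 -0.001] 0.65 [[407.0, 287.0]]
[ 0.18101748 -0.59813814  0.24448424] [ 9.89230869e-01  1.46363519e-01  3.52949529e-06 -8.60130330e-05] [[ 0.957  0.29  -0.   ]
 [ 0.29  -0.957  0.   ]
 [ 0.    -0.    -1.   ]] 0.5
```

View pics/top0.png

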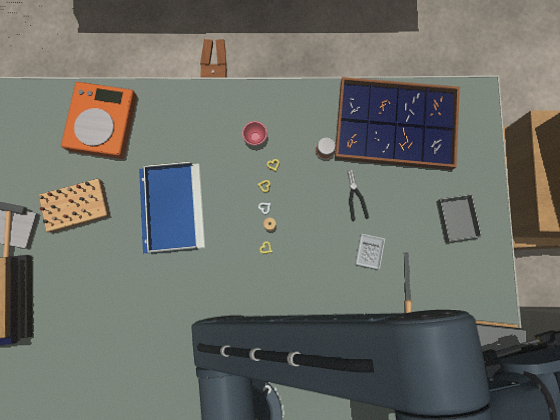

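```bash
python3 - <<'E'
from h import *
p=robot.camera('top'); im=p['img'][:,:,::-1].copy()
hsv=cv2.cvtColor(im,cv2.COLOR_BGR2HSV)
m=cv2.inRange(hsv,(22,120,110),(34,255,255))
n,l,s,c=cv2.connectedComponentsWithStats(m)
for i in range(1,n):
    if s[i,4]>15: print('gold',s[i],back(p,[s[i,0]+s[i,2]/2-.5,s[i,1]+s[i,3]/2-.5],.011).round(3))
m=cv2.inRange(hsv,(100,150,60),(125,255,255)); m[:, :135]=0; m[:,215:]=0
c=max(cv2.findContours(m,0,2)[0],key=cv2.contourArea); r=cv2.minAreaRect(c); print('blue',r,back(p,cv2.boxPoints(r),.01).round(3).tolist())
cr=cv2.resize(im[125:270,125:300],(790,int(145*790/175)),interpolation=cv2.INTER_CUBIC)[:600]
cv2.imwrite('pics/crop0.png',cr)
for t in ['gold_a','silver','spool','tray']:
    for d in robot.tip_of(p,t)[:5]: print(t,np.round(d['xyz'],3),round(d['p'],2))
p=robot.camera('side'); cv2.imwrite('pics/side0.png',p['img'][:,:,::-1])
for t in ['gold_a','silver','spool','tray']:
    for d in robot.tip_of(p,t)[:5]: print(t,np.round(d['xyz'],3),round(d['p'],2))
E
```

```text
gold [268 160  11  11  49] [[ 0.679 -0.08   0.011]]
gold [259 181  11  11  43] [[ 0.617 -0.054  0.011]]
blue ((170.42539978027344, 207.84353637695312), (80.02716827392578, 44.06966781616211), 86.3086166381836) [[0.668, 0.287, 0.01], [0.676, 0.161, 0.01], [0.445, 0.139, 0.01], [0.438, 0.262, 0.01]]
gold_a [ 0.618 -0.056 -0.   ] 0.51
gold_a [ 0.432 -0.063  0.002] 0.46
gold_a [ 0.675 -0.082  0.   ] 0.46
silver [ 0.437 -0.061  0.003] 0.71
silver [ 0.555 -0.056  0.001] 0.39
spool [ 0.508 -0.072  0.002] 0.71
spool [ 0.619 -0.054 -0.002] 0.56
tray [ 0.558  0.21  -0.002] 0.72
gold_a [ 0.439 -0.062  0.   ] 0.69
gold_a [ 0.616 -0.056  0.   ] 0.68
gold_a [ 0.682 -0.078 -0.004] 0.58
gold_a [0.561 0.208 0.002] 0.5
silver [ 0.555 -0.056 -0.001] 0.52
spool [ 0.505 -0.073 -0.   ] 0.53
tray [ 0.556  0.211 -0.001] 0.78
```

View pics/crop0.png

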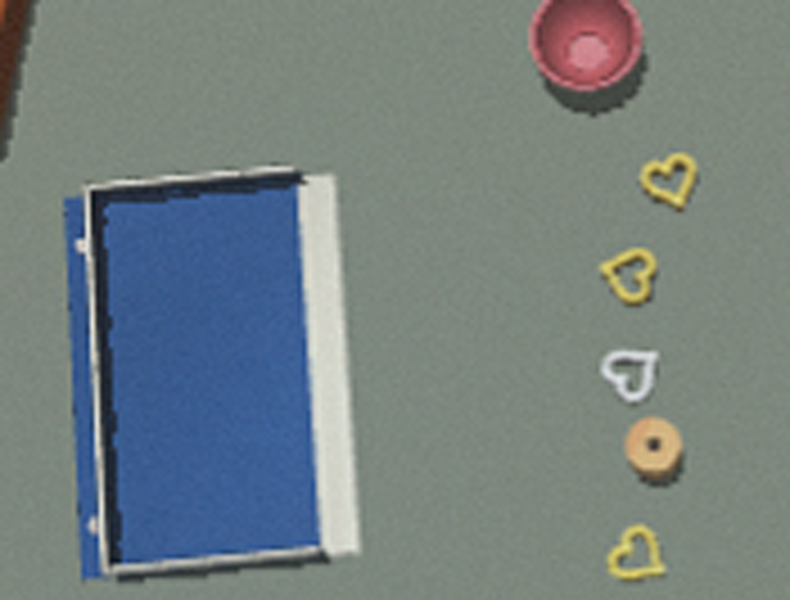

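View pics/side0.png

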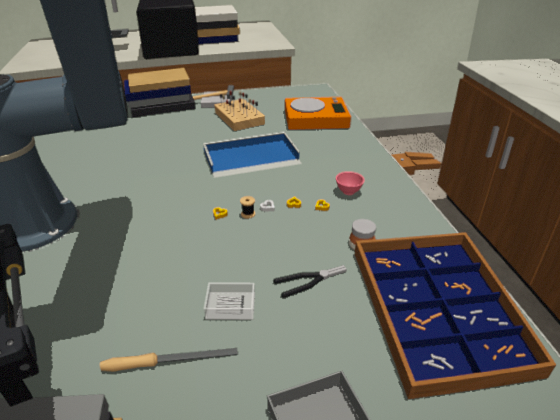

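The top view crop shows the gold hearts at crop pixels (670,180), (632,275) and (636,555), silver at (630,375) and the spool at (654,447). The tray's lip faces right, which is world -y. The side view agrees with this, with the row of hearts at about (220-323, 205-212). I'll move to a hover, aligned with the tray.

>>> move_arm(series="540 -336 45 0 0 -77.6; 540 -336 45 0 0 -77.6; 540 -336 45 0 0 -77.6; 540 -336 45 0 0 -77.6; 540 -336 45 0 0 -77.6; 540 -336 45 0 0 -77.6; 540 -336 45 0 0 -77.6; 540 -336 45 0 0 -77.6", jaw=0.23)

```text
time: 1.67
position: [0.4014, -0.3468, 0.2211]
tool_rot: [0.796, 0.605, 0.0, 0.0]
ft_force: [0.3, -0.9, -0.2]
grip_width: 0.0415
grip_force: 0.0
```

```bash
cat >> h.py <<'E'
def delta(x,y,z,yaw):
    "tool-frame shift (mm) and turn (deg) to world pose, tool down with its x at yaw deg"
    o=robot.get_obs(); r=R.from_quat(o['tool_rot']).inv()
    t=R.from_euler('z',yaw,degrees=True)*R.from_euler('x',180,degrees=True)
    print('delta',(1e3*r.apply(np.array([x,y,z])-o['position'])).round(1),(r*t).as_rotvec(True).round(1),'t',round(o['time'],2))
C=np.array([.557,.210]); YAW=94.5
def w2t(P):
    a=np.radians(YAW); d=np.array(P)[...,:2]-C
    u=np.array([np.cos(a),np.sin(a)]); v=np.array([u[1],-u[0]])
    return np.stack([d@u,d@v],-1)
def t2w(u,v):
    a=np.radians(YAW); U=np.array([np.cos(a),np.sin(a)]); V=np.array([U[1],-U[0]]); return C+u*U+v*V
E
python3 -c "
from h import *
delta(.60,-.12,.20,94.5)"
```

```text
delta [271.7 130.6  21.1] [  0.   0. -20.] t 1.67
```

>>> move_arm(series="272 131 21 0 0 -20; 272 131 21 0 0 -20; 272 131 21 0 0 -20; 272 131 21 0 0 -20; 272 131 21 0 0 -20; 272 131 21 0 0 -20; 272 131 21 0 0 -20; 272 131 21 0 0 -20")

```text
time: 2.33
position: [0.6042, -0.1178, 0.1998]
tool_rot: [0.68, 0.734, 0.002, 0.001]
ft_force: [-0.1, -0.2, 0.2]
grip_width: 0.02
grip_force: 0.0
```

```bash
python3 - <<'E'
from h import *
p=look('wrist','w0'); im=p['img'][:,:,::-1]
o=robot.get_obs(); print(o['position'],R.from_quat(o['tool_rot']).as_euler('xyz',True),o['grip_width'])
hsv=cv2.cvtColor(im,cv2.COLOR_BGR2HSV)
m=cv2.morphologyEx(cv2.inRange(hsv,(20,110,90),(36,255,255)),cv2.MORPH_CLOSE,np.ones((5,5)))
n,l,s,c=cv2.connectedComponentsWithStats(m)
for i in range(1,n):
    if s[i,4]>100:
        q=back(p,[s[i,0]+s[i,2]/2-.5,s[i,1]+s[i,3]/2-.5],.008); print('gold',s[i],q.round(3),w2t(q).round(3))
for t in ['gold_a','silver','spool']:
    for d in robot.tip_of(p,t)[:5]: print(t,np.round(d['xyz'],3),round(d['p'],2))
E
```

```text
[ 0.60378997 -0.11817743  0.19970343] [ 1.79864623e+02 -5.46986496e-02  9.44273680e+01] 0.01995855826294207
gold [114 116  32  22 232] [[ 0.441 -0.053  0.008]] [[-0.253 -0.136]]
gold [275 127  32  29 283] [[ 0.616 -0.056  0.008]] [[-0.27   0.038]]
gold [328 152  33  32 425] [[ 0.678 -0.08   0.008]] [[-0.299  0.097]]
gold [219 246   7  52 227] [[ 0.547 -0.216  0.008]] [[-0.423 -0.043]]
gold [327 248   6  50 181] [[ 0.677 -0.207  0.008]] [[-0.425  0.087]]
gold [ 113  306  336   16 3561] [[ 0.622 -0.268  0.008]] [[-0.481  0.027]]
gold_a [ 0.44  -0.063  0.001] 0.92
gold_a [ 0.617 -0.06  -0.001] 0.64
gold_a [ 0.678 -0.079 -0.   ] 0.56
gold_a [ 0.768 -0.031 -0.002] 0.47
silver [ 0.56  -0.059  0.   ] 0.66
spool [ 0.506 -0.074 -0.002] 0.59
```

View pics/w0.png

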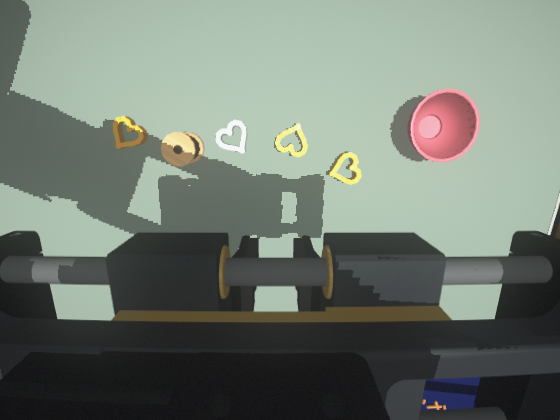

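The wrist picture shows the hearts at pixels (128,132), (291,140) and (345,168), silver at (232,137) and the spool at (182,149). That matches the top-view estimates. Next I go behind the far heart.

```bash
python3 -c "
from h import *
x,y=t2w(-.350,.099); print(x,y); delta(x,y,.08,92); delta(x,y,.027,92)"
```

```text
0.6831554995443254 -0.13115361632953815
delta [-14.2  82.5 119.7] [-0.1  0.   2.2] t 2.53
delta [-14.2  82.5 172.7] [-0.1  0.   2.2] t 2.53
```

>>> move_arm(series="-7 41 60 0 0 0; -14 83 90 0 0 0; -14 83 120 0 0 0; -14 83 145 0 0 0; -14 83 160 0 0 0; -14 83 168 0 0 0; -14 83 173 0 0 0; -14 83 173 0 0 0")

```text
time: 3.2
position: [0.6836, -0.1319, 0.027]
tool_rot: [0.682, 0.731, -0.0, -0.0]
ft_force: [-0.6, 0.2, -0.2]
grip_width: 0.0201
grip_force: 0.0
```

>>> move_arm(series="12 0 0 0 0 0; 20 0 0 0 0 0; 28 0 0 0 0 0; 37 -1 0 0 0 0; 47 -2 0 0 0 0; 58 -2 0 0 0 0; 69 -3 0 0 0 0; 80 -4 0 0 0 0")

```text
time: 3.87
position: [0.6748, -0.0497, 0.0273]
tool_rot: [0.681, 0.732, 0.0, 0.0]
ft_force: [-0.0, -1.2, 1.8]
grip_width: 0.0202
grip_force: 0.8
```

```bash
cat >> h.py <<'E'
def gold(cam='top'):
    p=robot.camera(cam); im=p['img'][:,:,::-1]; hsv=cv2.cvtColor(np.ascontiguousarray(im),cv2.COLOR_BGR2HSV)
    m=cv2.morphologyEx(cv2.inRange(hsv,(20,110,90),(36,255,255)),cv2.MORPH_CLOSE,np.ones((3,3)))
    n,l,s,c=cv2.connectedComponentsWithStats(m)
    for i in range(1,n):
        q=back(p,[s[i,0]+s[i,2]/2-.5,s[i,1]+s[i,3]/2-.5],.01)[0]
        if s[i,4]>20 and .38<q[0]<.72 and -.15<q[1]<.3: print('gold',s[i],q.round(3),'tray',w2t(q).round(3))
    o=robot.get_obs(); print('tcp',o['position'].round(4),'tray',w2t(o['position']).round(3),'t',round(o['time'],2))
    for t in ['gold_a','silver','spool']:
        for d in robot.tip_of(p,t)[:4]: print(t,np.round(d['xyz'],3),w2t(d['xyz']).round(3),round(d['p'],2))
    return p
E
python3 -c "
from h import *
gold(); p=look('wrist','w1')"
```

```text
tcp [ 0.6737 -0.0471  0.027 ] tray [-0.265  0.096] t 3.92
gold_a [ 0.437 -0.06   0.002] [-0.26  -0.141] 0.52
silver [ 0.558 -0.061  0.001] [-0.27 -0.02] 0.49
spool [ 0.506 -0.071  0.002] [-0.276 -0.073] 0.55
```

View pics/w1.png

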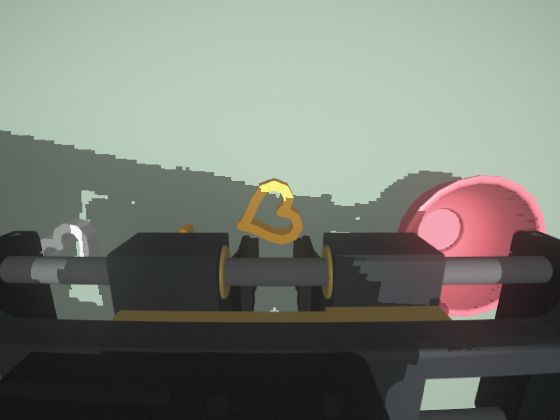

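The wrist picture shows the heart nested against both fingertips at about (272,212), so I keep pushing.

>>> move_arm(series="6 0 0 0 0 0; 16 -1 0 0 0 0; 27 -2 0 0 0 0; 38 -2 0 0 0 0; 49 -3 0 0 0 0; 60 -4 0 0 0 0; 71 -5 0 0 0 0; 82 -5 0 0 0 0")

```text
time: 4.78
position: [0.6634, 0.0319, 0.027]
tool_rot: [0.681, 0.732, -0.0, -0.0]
ft_force: [0.5, -0.2, -1.3]
grip_width: 0.0203
grip_force: 0.2
```

>>> move_arm(series="11 -1 0 0 0 0; 22 -1 0 0 0 0; 33 -2 0 0 0 0; 44 -3 0 0 0 0; 55 -4 0 0 0 0; 66 -5 0 0 0 0; 75 -5 0 0 0 0; 84 -6 0 0 0 0")

```text
time: 5.45
position: [0.652, 0.1147, 0.0271]
tool_rot: [0.681, 0.732, 0.0, 0.0]
ft_force: [0.8, -0.9, 0.0]
grip_width: 0.02
grip_force: 0.4
```

```bash
python3 - <<'E'
from h import *
gold(); p=look('wrist','w2'); im=p['img'][:,:,::-1]
hsv=cv2.cvtColor(np.ascontiguousarray(im),cv2.COLOR_BGR2HSV); m=cv2.inRange(hsv,(10,150,90),(36,255,255)); m[244:]=0
n,l,s,c=cv2.connectedComponentsWithStats(m)
for i in range(1,n):
    if s[i,4]>100: q=back(p,[s[i,0]+s[i,2]/2,s[i,1]+s[i,3]/2],.013)[0]; print(s[i],q.round(3),w2t(q).round(3))
E
```

```text
gold [258 180  12  13  72] [ 0.618 -0.052  0.01 ] tray [-0.266  0.04 ]
gold [260 242  11  12  54] [ 0.441 -0.057  0.01 ] tray [-0.257 -0.137]
tcp [0.6514 0.1165 0.0271] tray [-0.101  0.087] t 5.5
gold_a [ 0.432 -0.063 -0.001] [-0.262 -0.146] 0.62
gold_a [ 0.617 -0.056  0.001] [-0.27   0.039] 0.61
silver [ 0.557 -0.057  0.001] [-0.266 -0.021] 0.52
spool [ 0.505 -0.072  0.   ] [-0.277 -0.074] 0.54
[ 237  202   64   42 1050] [0.646 0.135 0.013] [-0.082  0.083]
```

View pics/w2.png

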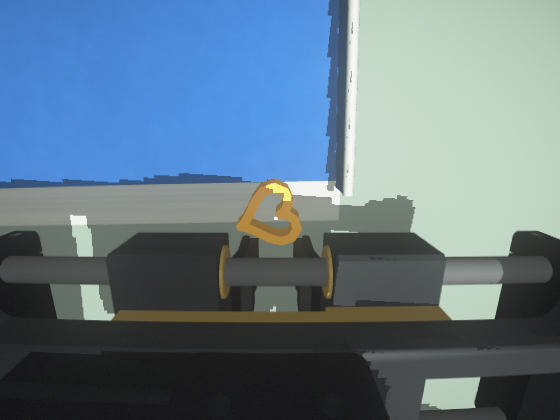

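The wrist picture shows the heart on the lip at (268,212), with the right wall at x about 345. I push on into the tray, drifting slightly inward.

>>> move_arm(series="9 -3 0 0 0 0; 18 -5 0 0 0 0; 27 -7 0 0 0 0; 36 -8 0 0 0 0; 45 -8 0 0 0 0; 54 -8 0 0 0 0; 62 -8 0 0 0 0; 68 -8 0 0 0 0")

```text
time: 6.37
position: [0.6388, 0.1824, 0.027]
tool_rot: [0.681, 0.732, 0.0, -0.0]
ft_force: [-0.4, -1.6, 1.6]
grip_width: 0.0199
grip_force: 0.8
```

>>> move_arm(series="3 0 0 0 0 0; 3 0 0 0 0 0; -10 0 0 0 0 0; -25 0 -20 0 0 0; -45 0 -60 0 0 0; -80 -10 -60 0 0 0; -120 -20 -60 0 0 0; -160 -30 -60 0 0 0")

```text
time: 7.03
position: [0.6206, 0.0171, 0.088]
tool_rot: [0.681, 0.732, 0.001, 0.001]
ft_force: [0.3, -0.8, -0.2]
grip_width: 0.0198
grip_force: 0.0
```

```bash
python3 - <<'E'
from h import *
gold()
x,y=t2w(-.318,.041); delta(x,y,.087,94.4); delta(x,y,.027,94.4)
E
```

```text
gold [166 175   9   8  29] [0.641 0.217 0.01 ] tray [-0.     0.084]
gold [259 180  11  11  64] [ 0.621 -0.054  0.01 ] tray [-0.268  0.043]
gold [261 242  10  12  43] [ 0.441 -0.058  0.01 ] tray [-0.259 -0.137]
tcp [0.6191 0.0089 0.0874] tray [-0.205  0.046] t 7.08
gold_a [ 0.621 -0.054  0.001] [-0.268  0.043] 0.52
gold_a [0.631 0.205 0.   ] [-0.011  0.074] 0.47
gold_a [ 0.434 -0.062 -0.   ] [-0.261 -0.143] 0.46
silver [ 0.556 -0.058 -0.   ] [-0.267 -0.022] 0.37
spool [ 0.616 -0.056 -0.   ] [-0.269  0.038] 0.72
spool [ 0.505 -0.074  0.001] [-0.279 -0.074] 0.5
delta [-1.207e+02 -5.700e+00 -1.000e-01] [-0.  -0.  -0.5] t 7.23
delta [-120.7   -5.6   59.9] [-0.  -0.  -0.5] t 7.23
```

>>> move_arm(series="-40 -2 0 0 0 0; -80 -4 0 0 0 0; -115 -6 0 0 0 0; -121 -6 15 0 0 0; -121 -6 35 0 0 0; -121 -6 50 0 0 0; -121 -6 60 0 0 0; -121 -6 60 0 0 0")

```text
time: 7.9
position: [0.6219, -0.1002, 0.0245]
tool_rot: [0.681, 0.733, -0.001, -0.002]
ft_force: [0.3, 0.5, 0.2]
grip_width: 0.0202
grip_force: 0.0
```

>>> move_arm(series="12 0 0 0 0 0; 20 0 0 0 0 0; 28 0 0 0 0 0; 37 0 0 0 0 0; 47 0 0 0 0 0; 58 0 0 0 0 0; 69 0 0 0 0 0; 80 0 0 0 0 0")

```text
time: 8.57
position: [0.6176, -0.0208, 0.0274]
tool_rot: [0.681, 0.732, 0.0, 0.0]
ft_force: [-0.5, -1.3, 0.2]
grip_width: 0.0202
grip_force: 0.4
```

```bash
cat >> h.py <<'E'
def near():
    p=robot.camera('wrist'); im=p['img'][:,:,::-1]
    hsv=cv2.cvtColor(np.ascontiguousarray(im),cv2.COLOR_BGR2HSV); m=cv2.inRange(hsv,(10,150,90),(36,255,255)); m[246:]=0
    n,l,s,c=cv2.connectedComponentsWithStats(m)
    for i in range(1,n):
        if s[i,4]>100: q=back(p,[s[i,0]+s[i,2]/2,s[i,1]+s[i,3]/2],.012)[0]; print(s[i],q.round(3),w2t(q).round(3))
    o=robot.get_obs(); print('tcp',o['position'].round(4),'tray',w2t(o['position']).round(3),'t',round(o['time'],2))
    return p
E
python3 -c "
from h import *
near()"
```

```text
[ 237  195   63   51 1561] [0.612 0.001 0.012] [-0.213  0.038]
tcp [ 0.6169 -0.0186  0.0272] tray [-0.233  0.042] t 8.62
```

>>> move_arm(series="6 0 0 0 0 0; 16 -1 0 0 0 0; 27 -1 0 0 0 0; 38 -2 0 0 0 0; 49 -3 0 0 0 0; 60 -3 0 0 0 0; 71 -4 0 0 0 0; 82 -4 0 0 0 0")

```text
time: 9.28
position: [0.6072, 0.0607, 0.027]
tool_rot: [0.681, 0.732, -0.0, -0.0]
ft_force: [-0.2, 0.0, -0.1]
grip_width: 0.0202
grip_force: 0.4
```

>>> move_arm(series="11 -1 0 0 0 0; 22 -1 0 0 0 0; 33 -2 0 0 0 0; 42 -3 0 0 0 0; 50 -4 0 0 0 0; 58 -5 0 0 0 0; 66 -6 0 0 0 0; 74 -7 0 0 0 0")

```text
time: 9.95
position: [0.5955, 0.1332, 0.0272]
tool_rot: [0.681, 0.732, 0.0, 0.0]
ft_force: [-0.3, -2.3, 1.9]
grip_width: 0.0197
grip_force: 1.5
```

```bash
python3 -c "
from h import *
near()"
```

```text
[236 209  64  37 842] [0.59  0.151 0.012] [-0.062  0.028]
tcp [0.595  0.1347 0.0272] tray [-0.078  0.032] t 10.0
```

>>> move_arm(series="7 0 0 0 0 0; 15 -1 0 0 0 0; 23 -1 0 0 0 0; 30 -2 0 0 0 0; 37 -2 0 0 0 0; 43 -2 0 0 0 0; 47 -2 0 0 0 0; 50 -2 0 0 0 0")

```text
time: 10.67
position: [0.5896, 0.1832, 0.027]
tool_rot: [0.681, 0.732, -0.0, -0.0]
ft_force: [-0.2, -0.9, -0.7]
grip_width: 0.02
grip_force: 0.2
```

>>> move_arm(series="1 0 0 0 0 0; 1 0 0 0 0 0; -10 0 0 0 0 0; -25 0 -20 0 0 0; -45 -10 -60 0 0 0; -80 -40 -70 0 0 0; -115 -65 -70 0 0 0; -150 -90 -70 0 0 0")

```text
time: 11.33
position: [0.5163, 0.0336, 0.0985]
tool_rot: [0.681, 0.732, 0.001, 0.002]
ft_force: [0.4, -0.6, -0.5]
grip_width: 0.02
grip_force: 0.0
```

```bash
python3 - <<'E'
from h import *
p=gold(); near(); gold('side')
for v in (-.160,):
    x,y=t2w(-.316,v); print(np.hypot(x,y)); delta(x,y,.087,79); delta(x,y,.027,79)
E
```

```text
gold [166 175  13  12  63] [0.635 0.211 0.01 ] tray [-0.006  0.078]
gold [167 192   8   9  26] [0.59  0.213 0.01 ] tray [0.001 0.033]
gold [261 242  10  12  50] [ 0.441 -0.058  0.01 ] tray [-0.259 -0.137]
tcp [0.5101 0.0287 0.0973] tray [-0.177 -0.061] t 11.38
gold_a [ 0.434 -0.064  0.002] [-0.263 -0.145] 0.63
gold_a [0.63  0.208 0.001] [-0.008  0.072] 0.48
gold_a [0.587 0.205 0.006] [-0.007  0.03 ] 0.45
silver [ 0.557 -0.06   0.001] [-0.269 -0.022] 0.59
spool [ 0.508 -0.07   0.003] [-0.275 -0.07 ] 0.53
[439   0  49  17 338] [0.635 0.196 0.012] [-0.02   0.077]
tcp [0.5172 0.0347 0.0972] tray [-0.172 -0.053] t 11.58
gold [273 147  11   7  63] [0.635 0.205 0.01 ] tray [-0.011  0.078]
gold [255 149  12   8  62] [0.584 0.201 0.01 ] tray [-0.011  0.026]
gold [212 207  16  13 137] [ 0.439 -0.069  0.01 ] tray [-0.269 -0.14 ]
tcp [0.5175 0.0354 0.0971] tray [-0.171 -0.053] t 11.63
gold_a [ 0.441 -0.061 -0.   ] [-0.261 -0.137] 0.72
gold_a [0.636 0.206 0.003] [-0.01   0.079] 0.62
gold_a [0.589 0.204 0.   ] [-0.008  0.031] 0.42
silver [ 0.556 -0.058 -0.001] [-0.267 -0.022] 0.64
spool [ 0.504 -0.073 -0.005] [-0.278 -0.075] 0.85
0.43834988238156775
delta [-146.5 -106.     9.7] [ 0.  -0.  15.2] t 11.78
delta [-146.5 -106.    69.7] [ 0.  -0.  15.2] t 11.78
```

>>> move_arm(series="-30 -22 0 0 0 4; -60 -44 0 0 0 8; -90 -65 0 0 0 12; -120 -85 5 0 0 15; -142 -100 15 0 0 15; -142 -100 35 0 0 15; -142 -100 55 0 0 15; -142 -100 62 0 0 15")

```text
time: 12.45
position: [0.4267, -0.1132, 0.0331]
tool_rot: [0.771, 0.637, -0.0, -0.001]
ft_force: [0.6, 0.2, 0.3]
grip_width: 0.0202
grip_force: 0.0
```

>>> move_arm(series="0 0 8 0 0 0; 5 0 8 0 0 0; 12 0 8 0 0 0; 20 0 8 0 0 0; 28 0 8 0 0 0; 36 0 8 0 0 0; 44 0 8 0 0 0; 53 0 8 0 0 0")

```text
time: 13.12
position: [0.4374, -0.0604, 0.0274]
tool_rot: [0.771, 0.637, 0.0, 0.001]
ft_force: [0.3, -0.3, 0.7]
grip_width: 0.0198
grip_force: 0.6
```

```bash
python3 -c "
from h import *
p=near(); cv2.imwrite('pics/w3.png',p['img'][:,:,::-1])"
```

```text
[ 247  201   64   45 1332] [ 0.442 -0.041  0.012] [-0.241 -0.134]
tcp [ 0.437  -0.0591  0.0273] tray [-0.259 -0.141] t 13.17
```

View pics/w3.png

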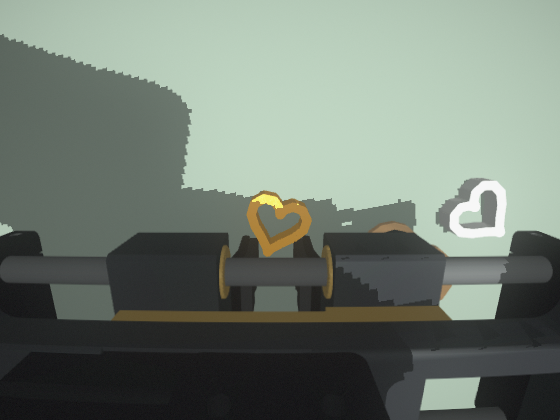

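The wrist picture shows the heart's point nested between the fingertips at (268,250), with the spool and silver clear on the right at (390,232) and (480,210). I continue the diagonal push.

>>> move_arm(series="6 0 0 0 0 0; 15 1 0 0 0 0; 25 2 0 0 0 0; 36 3 0 0 0 0; 47 4 0 0 0 0; 58 5 0 0 0 0; 69 6 0 0 0 0; 80 7 0 0 0 0")

```text
time: 13.83
position: [0.4589, 0.017, 0.0269]
tool_rot: [0.771, 0.637, -0.0, -0.0]
ft_force: [0.4, -0.3, 0.5]
grip_width: 0.0201
grip_force: 0.7
```

>>> move_arm(series="11 1 0 0 0 0; 22 2 0 0 0 0; 33 3 0 0 0 0; 44 4 0 0 0 0; 55 5 0 0 0 0; 65 6 0 0 0 0; 74 6 0 0 0 0; 80 6 0 0 0 0")

```text
time: 14.5
position: [0.4801, 0.0946, 0.0269]
tool_rot: [0.771, 0.637, 0.0, 0.0]
ft_force: [0.5, -2.0, 1.4]
grip_width: 0.0202
grip_force: 0.9
```

```bash
python3 -c "
from h import *
p=near(); cv2.imwrite('pics/w4.png',p['img'][:,:,::-1])"
```

```text
[447   0  38  41 509] [0.592 0.196 0.012] [-0.016  0.034]
[515   0  45  18 480] [0.629 0.197 0.012] [-0.019  0.071]
[246 213  63  33 621] [0.484 0.111 0.012] [-0.093 -0.081]
tcp [0.4803 0.0951 0.027 ] tray [-0.109 -0.086] t 14.55
```

View pics/w4.png

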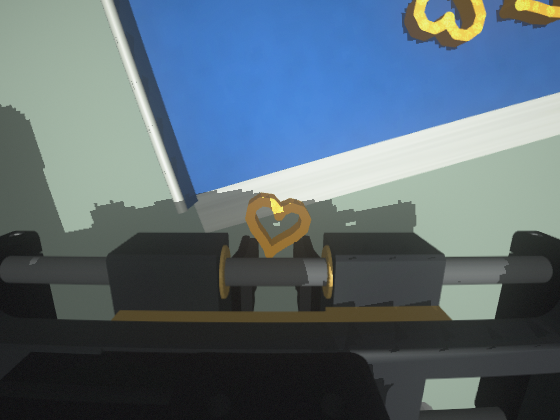

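The wrist picture shows the heart starting up the lip at (278,222). The left wall ends at (182,208), so there is room, and I push on in.

>>> move_arm(series="9 0 0 0 0 0; 19 1 0 0 0 0; 29 1 0 0 0 0; 39 1 0 0 0 0; 49 1 0 0 0 0; 59 1 0 0 0 0; 68 1 0 0 0 0; 75 1 0 0 0 0")

```text
time: 15.22
position: [0.4951, 0.1682, 0.0269]
tool_rot: [0.771, 0.637, 0.0, -0.0]
ft_force: [-0.4, -0.8, 1.1]
grip_width: 0.02
grip_force: 1.0
```

>>> move_arm(series="3 0 0 0 0 0; 3 0 0 0 0 0; -8 0 0 0 0 0; -22 0 -10 0 0 0; -40 0 -50 0 0 0; -60 0 -90 0 0 0; -90 0 -120 0 0 0; -120 0 -130 0 0 0")

```text
time: 15.88
position: [0.4734, 0.0477, 0.16]
tool_rot: [0.771, 0.637, 0.002, 0.002]
ft_force: [0.9, -0.8, -0.5]
grip_width: 0.0197
grip_force: 0.0
```

```bash
python3 - <<'E'
from h import *
p=gold(); gold('side'); p=near(); cv2.imwrite('pics/w5.png',p['img'][:,:,::-1])
E
```

```text
gold [166 175  13  11  62] [0.636 0.211 0.01 ] tray [-0.006  0.079]
tcp [0.4731 0.0424 0.161 ] tray [-0.16  -0.097] t 15.93
gold_a [0.631 0.206 0.002] [-0.01   0.073] 0.4
silver [ 0.555 -0.055 -0.   ] [-0.264 -0.023] 0.48
spool [ 0.507 -0.069  0.   ] [-0.274 -0.072] 0.69
gold [273 147  11   7  63] [0.635 0.205 0.01 ] tray [-0.011  0.078]
gold [255 149  12   8  62] [0.584 0.201 0.01 ] tray [-0.011  0.026]
gold [226 155  12   8  65] [0.499 0.184 0.01 ] tray [-0.022 -0.06 ]
tcp [0.4716 0.0485 0.1566] tray [-0.154 -0.098] t 16.13
gold_a [0.637 0.208 0.   ] [-0.008  0.079] 0.58
gold_a [0.5   0.189 0.004] [-0.016 -0.058] 0.55
gold_a [0.585 0.203 0.001] [-0.009  0.028] 0.53
gold_a [ 0.557 -0.058 -0.002] [-0.267 -0.021] 0.48
silver [ 0.556 -0.058 -0.001] [-0.267 -0.022] 0.72
spool [ 0.506 -0.074 -0.004] [-0.279 -0.073] 0.78
tcp [0.4717 0.0499 0.156 ] tray [-0.153 -0.098] t 16.33
```

View pics/w5.png

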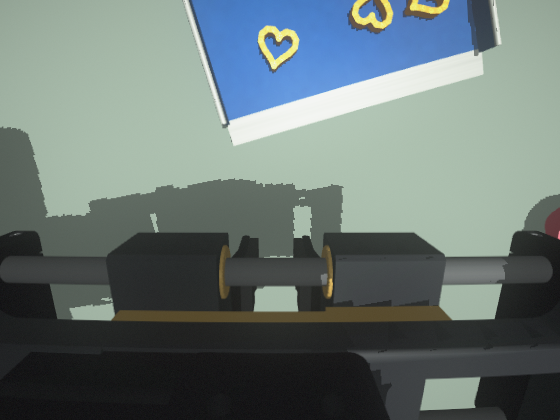

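The wrist picture shows all three gold hearts flat on the blue floor, at (278,47), (372,12) and (428,5). All are well past the lip, and nothing touches the gripper. Silver and the spool haven't moved, so I hand in.

```bash
python3 -c "
from rig import robot
print(robot.hand_in())"
```

```text
the job is handed in; nothing more can be done
None
```

All three gold hearts lie flat on the tray floor, roughly 45–55 mm past its front edge, silver and the spool read unmoved at the last look, and the job was handed in at about 16 s with no verdict returned.

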